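Rack a gel cassette and hold the reflector at its mark

ROBOT

A 6-joint arm with a two-finger parallel gripper is mounted at the origin on a cart in front of the work surface, level with it; the furniture and walls round the work are solid. World frame = base frame: x ahead of the robot, y to its left, z up, the work surface at z = 0. Lengths are in mm, angles in rad, forces in N, time in s.
With the tool pointing down it reaches from about 375 to 900 mm from the base axis. Payload 3.1 kg.
Tool frame: the origin (TCP) lies between the finger pads; the fingertips stand 22 mm ahead of it and the grasp point (between the pads) lies 3 mm ahead of it; z points along the fingers, y is the line along which they close (so a half turn about z gives the same grasp; the last joint's range is limited). The gripper opens to 87 mm and grips with 3 to 60 N. Pads are 19 mm wide; open, the fingers measure 117 mm over their backs; the gripper's body (75 mm by 190 mm) begins 51 mm behind the grasp point.
Start: joints at [1.052, 0.527, 1.433, -0, 1.181, -0.178], TCP at [208.859, 589.045, 244.548] pointing down, gripper open.
Joint ranges: [-3.08, 3.08], [-0.75, 2.2], [0.22, 2.44], [-1.43, 4.57], [0, 2.65], [-2.85, 2.85]. Speed limits (rad/s): [2.79, 2.79, 3.14, 3.14, 3.14, 3.14].

INTERFACE

Orientations are given as a unit quaternion [x, y, z, w].
In Python, from workcell import ctrl gives the robot as it stands. The module is installed in compiled form; this text tells all that it offers. Calls block until the motion is done:
- ctrl.move_ptp(position, orientation): joint-space move of the TCP to a pose.
- ctrl.move_l(position, rotation=None, vel=150): straight line of the TCP; rotation=None keeps the orientation; vel is the mean speed in mm/s.
- ctrl.set_joints(angles): joint-space move.
- ctrl.move_gripper(opening, grasp_force=None): opening from 0.0 (shut) to 1.0 (fully open); grasp_force is the grip in N (None keeps the last); returns when the fingers have stopped.
- ctrl.dwell(seconds).
- ctrl.inverse_kinematics(position, orientation): joint angles nearest the present ones, or None.
- ctrl.get_image(name): name is "side" or "top" or "wrist"; returns a dict with "image" (384x512x3 uint8, red, green, blue), "fov_y" (degrees; the focal length in pixels is half the picture's height over the tangent of half this angle, whatever the lens; pixels are square), "cx", "cy" (the principal point, pixels), "R" (3x3) and "t" (3): a world point X has camera coordinates R X + t. Camera axes: x right, y down, z forward; pixel columns grow to the right and rows downward; lengths in mm; the calibration is good to about 2 mm. The wrist camera is an equidistant fisheye: a pixel r from the principal point sees the ray r / f radians off the axis. A picture is of the moment at which its call begins. There is no depth.
A pose or a line that the arm cannot do raises ctrl.MotionError and nothing moves.
- ctrl.hand_in(): hands the job in; it is judged then, once.
Trained networks look in a picture, given as the dict that the camera call returned (one of the last four; its "shot" number tells which), for a name from the list of things; names that differ only in an ending like _2 or _b are one class to them, and where a whole thing is asked for, a point or a joint stands for the part that bears it (a point fixed in the world has none). Each returns a list of dicts, best first, with "conf" (0 to 1); they miss things now and then, are a little off and sometimes report something else, mostly with a low value. They report only what shows in the picture. A call takes as long as a camera call. They do not tell look-alikes from the thing itself.
- ctrl.regions_of(picture, query): "pixels" (384x512 bool, what is visible of it) and "position" ([column, row] in pixels, amid what is visible of it).
Readings, each from a call of its own:
- ctrl.get_clock(): time.
- ctrl.get_joints(): joint angles.
- ctrl.get_joint_velocities(): joint speeds.
- ctrl.get_joint_efforts(): joint torques, N m.
- ctrl.get_position(): TCP position.
- ctrl.get_tool_rot(): TCP orientation.
- ctrl.get_wrist_force(): force on the tool from outside, world axes, zero at the start.
- ctrl.get_moment(): the same for the moment, N m.
- ctrl.get_gripper_width(): opening from 0.0 (shut) to 1.0 (fully open).
- ctrl.get_grasp_force(): force on a finger pad.
Only numpy, scipy, OpenCV 4.12 (cv2) and the standard library are available. Lean on these libraries where they do the work, as an engineer would, in place of code of your own. Each camera call takes 0.05 s, during which the arm holds its last target. There are 200 camera calls.

TASK

Take the gel cassette that leans on the white draining easel and stand it upright on its edge, fully down, in the free slot of the viewing stand, next to the reflector flap. Then let go of it, take the flap by its bar handle, swing it up until it is in line with the dark marker arm on the angle arc, and hold it still there: the flap falls back by itself, so finish with the gripper still holding the bar. Leave the marker arm, the cassette already in the stand and the other things on the bench where they are.

Things in the scene. Friction and masses are not known exactly. Their poses are not given: they have to be found in the camera images.
- cassette: gel cassette to move: flat plate, grey frame, clear window, 100 mm wide (x), 10 thick (y), 100 high (z), about 0.1 kg. Origin: middle of its lower edge. Starts on the easel leaning 24 degrees, top to the easel's +y; the uprights behind it leave its upper 36 mm free: pinch the top edge across the thickness with the tool tilted along the cassette, draw it out along its z.
- easel: white plastic draining easel, fixed: foot 110x90x8 mm, 84 mm high overall, its ledge 20 mm above the bench; its front is -x, the cassette's thickness lies across its y. A lip 8 mm high, 3 mm in front of the cassette, keeps the cassette's foot on the ledge. Origin: on the bench below the ledge.
- stand: viewing stand, fixed: white base 150 mm (x) by 235 mm (y), 12 mm thick, from y = -90 to +145 mm in its frame. Two slots run along its x at y = +75 mm (free) and +120 mm (taken); the flap lies to their -y side; the angle arc stands at x = +90 mm, 155 mm high. Origin: on the bench; yaw within 0.2 rad of the bench's.
- view_slot (a point): the free slot, next to the flap: centre of its floor (top of the base); axes as the stand's. It runs along x, 13 mm wide; walls 70 mm long, 35 mm high, then flared outward to 44 mm; end stops 22 mm high with inner faces at x = +/-54 mm. A seated cassette has its origin here (or up to 4 mm off along x), its thickness along y, its top 100 mm above.
- ref_slot (a point): the outer slot, same make, 45 mm further to +y, taken by the other cassette: centre of its floor
- ref_cassette: the other gel cassette, same as the first, standing upright in the outer slot, loose; stays there. Origin: middle of its lower edge.
- flap: the reflector flap with its bar handle, as described under the joint; origin on the hinge line, y along the flap towards the hinge
- flap_angle (a joint): reflector flap, an aluminium panel 116 mm (along the hinge) by 102 mm, 5 mm thick, with the handle about 0.5 kg. Angle in rad above horizontal: 0 lies flat (start), grows as the free edge swings up, stop at 1.4. Almost no friction: it falls back to 0 when let go.
- flap_hinge (a point): middle of the flap's hinge line, 35 mm above the bench; the hinge line runs along the stand's x. At angle 0 the flap reaches from here to the stand's -y. With angle a the bar handle's centre lies 150 mm from here: 150 cos(a) to the stand's -y and 150 sin(a) up.
- flap_grip (a point): the flap's bar handle: round steel bar, 10 mm diameter, along the stand's x, 96 mm free between two lugs, its centre 40 mm outside the panel's edge so that fingers fit on both sides; at angle 0 bare bench lies 35 mm below. Origin: centre of the bar; y along the flap to the hinge. Pinch it from above across the bar; it may turn in the fingers.
- mark_arm (a joint): angle of the dark marker arm, in rad above horizontal, measured like the flap's angle about the same hinge line; set between 0.6 and 1.0 beforehand. The flap is at its mark when both angles agree. The arm is stiff and must not be moved.
- mark_tip (a point): outer tip of the marker arm, a dark flat bar 132 mm long and 5 mm wide with a small round head, turning about the hinge line in front of the angle arc, 83 mm to +x of the flap's middle; its y points along the arm to the hinge
- tape_roll: bystander: roll of cream tape lying flat, 68 mm across, 18 mm high; loose, origin under its centre; stays where it is
- vial_c: bystander: clear vial with a screw cap, 25 mm across, 53 mm high; loose, origin under its centre; stays where it is
- beaker_50: bystander: small glass beaker, 44 mm across, 56 mm high; loose, origin under its centre; stays where it is
- timer: bystander: white bench timer with three buttons, 66x58x20 mm; loose, origin under its centre; stays where it is
- forceps: bystander: thin steel forceps lying flat, 128x15x8 mm; loose, origin under its centre; stays where it is
Not all that is in view belongs to the job. Leave any orange look-alike of the ref_cassette alone.

How it is judged:
By the outcome, as a careful person would: the job done as asked, in the order asked, and still so for the second after the job is handed in, while the arm keeps its last pose, push and grip.
It also fails if it takes over 59 s, if anything falls off the work surface, if the arm or the gripper's body presses on something with over 40 N, if the wrist force passes 120 N, or if a joint passes its speed limit or range.

## Working session

There is one attempt and no reset: what is moved stays moved. The work goes in short steps, each a Python script; the robot and the scene stay as the last script left them, time stands still between calls to the robot, and variables do not carry over. Pictures are saved under pics/ and viewed, at most 10 in all, crops included, and the job is handed in when it is done.

```bash
mkdir -p pics; ls
python3 - <<'E'
from workcell import ctrl
import cv2,numpy as np
ims={}
for n in ["side","top"]:
    p=ctrl.get_image(n); ims[n]=p
    print(n,p["fov_y"],p["cx"],p["cy"],np.round(p["R"],3).tolist(),np.round(p["t"],1).tolist())
    for q in ["cassette","easel","stand","flap","flap_grip","mark_arm","ref_cassette","timer","forceps","tape_roll","vial_c","beaker_50"]:
        r=ctrl.regions_of(p,q)
        print(q,[(round(d["conf"],2),np.round(d["position"]).tolist(),int(d["pixels"].sum())) for d in r[:3]])
a=np.vstack([ims["side"]["image"],ims["top"]["image"]])
cv2.imwrite("pics/side.png",cv2.resize(ims["side"]["image"][:,:,::-1],(800,600),interpolation=cv2.INTER_CUBIC))
cv2.imwrite("pics/top.png",cv2.resize(ims["top"]["image"][:,:,::-1],(800,600),interpolation=cv2.INTER_CUBIC))
print(ctrl.get_clock())
E
```

```text
pics
side 44.94482979272598 259.0252347643613 193.4947615765987 [[0.995, -0.1, 0.026], [-0.028, -0.502, -0.865], [0.1, 0.859, -0.502]] [-588.8, 54.5, 1637.7]
cassette [(0.59, [220.0, 165.0], 632), (0.59, [248.0, 247.0], 2417)]
easel [(0.52, [229.0, 182.0], 257), (0.23, [213.0, 149.0], 124)]
stand [(0.82, [249.0, 244.0], 2338)]
flap [(0.66, [242.0, 250.0], 1078), (0.25, [252.0, 240.0], 2545)]
flap_grip [(0.86, [247.0, 246.0], 947), (0.43, [251.0, 242.0], 2472)]
mark_arm [(0.71, [249.0, 245.0], 2519), (0.66, [250.0, 207.0], 558), (0.48, [206.0, 210.0], 219)]
ref_cassette [(0.88, [248.0, 210.0], 626), (0.6, [270.0, 286.0], 616), (0.59, [214.0, 301.0], 1230)]
timer [(0.15, [250.0, 241.0], 2538)]
forceps []
tape_roll [(0.6, [251.0, 240.0], 2317), (0.5, [206.0, 208.0], 232)]
vial_c [(0.47, [235.0, 199.0], 23)]
beaker_50 [(0.68, [316.0, 225.0], 246), (0.56, [250.0, 242.0], 2491)]
top 51.88856840565534 259.83856932339353 198.54885558614893 [[0.004, -1.0, -0.0], [-0.978, -0.004, -0.208], [0.208, 0.001, -0.978]] [-24.2, 586.0, 1481.1]
cassette [(0.81, [204.0, 232.0], 417), (0.41, [302.0, 154.0], 95)]
easel [(0.67, [301.0, 156.0], 108), (0.61, [213.0, 235.0], 264)]
stand [(0.9, [322.0, 215.0], 2275), (0.74, [331.0, 220.0], 954)]
flap [(0.74, [333.0, 212.0], 980), (0.65, [318.0, 214.0], 2100), (0.16, [128.0, 240.0], 260)]
flap_grip [(0.62, [328.0, 217.0], 889)]
mark_arm []
ref_cassette [(0.73, [304.0, 155.0], 126), (0.65, [381.0, 202.0], 320), (0.59, [400.0, 241.0], 297)]
timer [(0.5, [129.0, 242.0], 272)]
forceps [(0.55, [316.0, 215.0], 2116)]
tape_roll [(0.62, [263.0, 247.0], 157)]
vial_c []
beaker_50 []
1.3
```

View pics/side.png

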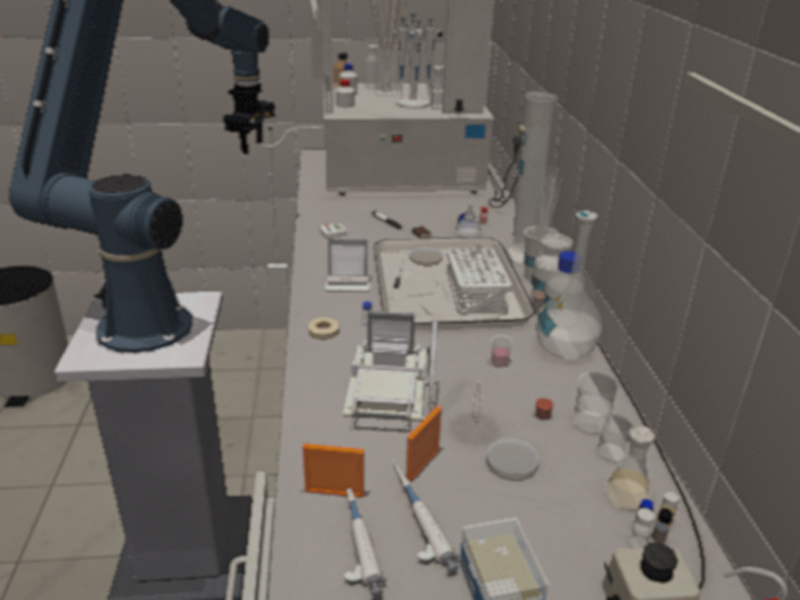

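View pics/top.png

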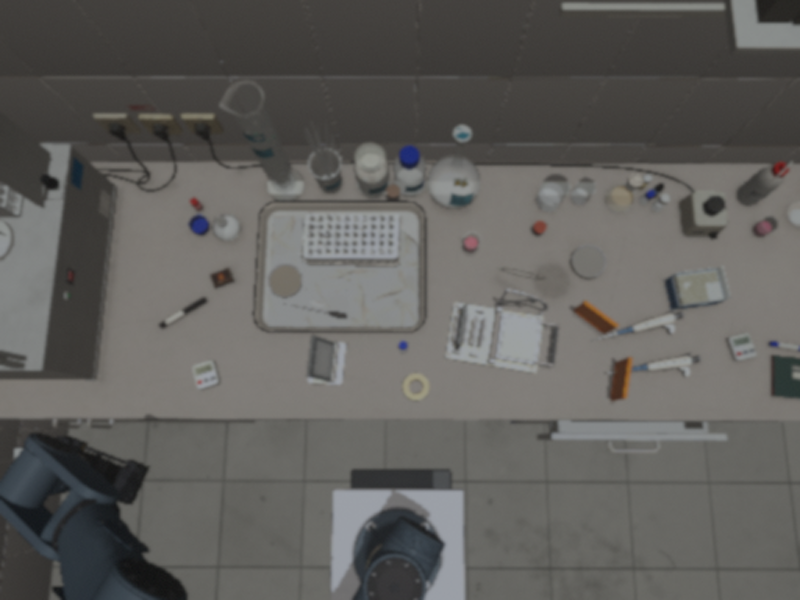

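The side picture shows the easel with its grey cassette at (347,262), and the stand with the second cassette at (390,345). In the top picture the easel is at (325,360), with the cassette's dark window on its left half. The stand is at (500,335), with its +y end to the left and the arc at (525,300). The orange plates are decoys. Next I'll get rough positions and then look from close up.

```bash
cat > h.py <<'E'
from workcell import ctrl
import cv2,numpy as np
from scipy.spatial.transform import Rotation as Ro
from scipy.optimize import least_squares
def foc(p): return p["image"].shape[0]/2/np.tan(np.radians(p["fov_y"])/2)
def proj(p,X,fish=False):
    c=np.atleast_2d(X)@np.array(p["R"]).T+np.array(p["t"]); f=foc(p)
    if fish:
        r=np.linalg.norm(c[:,:2],axis=1); k=f*np.arctan2(r,c[:,2])/np.maximum(r,1e-9)
    else: k=f/c[:,2]
    return c[:,:2]*k[:,None]+[p["cx"],p["cy"]]
def ray(p,uv,fish=False):
    d=(np.array(uv,float)-[p["cx"],p["cy"]])/foc(p)
    if fish:
        r=np.linalg.norm(d); v=np.r_[d/max(r,1e-9)*np.sin(r),np.cos(r)]
    else: v=np.r_[d,1]
    R=np.array(p["R"]); return -R.T@np.array(p["t"]),R.T@v
def atz(p,uv,z,fish=False):
    o,v=ray(p,uv,fish); return o+v*(z-o[2])/v[2]
def down(yaw):  # tool z down, tool x rotated yaw
    return Ro.from_euler("z",yaw)*Ro.from_euler("x",np.pi)
def save(p,n): 
    d={k:np.array(v) for k,v in p.items()}; np.savez("pics/"+n,**d)
def load(n): 
    d=np.load("pics/"+n+".npz",allow_pickle=True); return {k:(d[k] if d[k].ndim else d[k].item()) for k in d}
E
python3 - <<'E'
from h import *
p=ctrl.get_image("top")
for n,uv,z in [("stand corners",(460,303),12),("",(447,360),12),("",(537,372),12),("easel",(311,337),0),("",(308,382),0),("",(340,384),8),("",(347,343),8)]:
    print(n,np.round(atz(p,np.array(uv)*.64,z)))
q=ctrl.get_tool_rot(); print(q)
T=Ro.from_quat(q).as_matrix(); print(np.round(T,3))
w=ctrl.get_image("wrist"); c=-np.array(w["R"]).T@w["t"]
print("cam in tool",T.T@(c-ctrl.get_position()),np.round(np.array(w["R"])@T,3),w["fov_y"])
for pos in [(560,-180,420),(560,60,420),(560,130,330)]:
  for y in (0,np.pi/2,-np.pi/2,np.pi): print(pos,y,ctrl.inverse_kinematics(pos,down(y).as_quat()))
E
```

```text
stand corners [ 616. -161.   12.]
 [ 468. -126.   12.]
 [ 438. -354.   12.]
easel [528. 223.   0.]
 [412. 227.   0.]
 [406. 144.   8.]
 [511. 129.   8.]
[ 1.69585534e-01  9.85515473e-01 -2.72564844e-06 -5.33254159e-06]
[[-0.942  0.334 -0.   ]
 [ 0.334  0.942 -0.   ]
 [ 0.    -0.    -1.   ]]
cam in tool [  65.82646847   -0.33063236 -140.03335334] [[ 0.002  1.    -0.001]
 [-0.97   0.002 -0.245]
 [-0.245  0.002  0.97 ]] 65.70646984690485
(560, -180, 420) 0 [-5.00842241e-01  3.29040415e-01  1.27535394e+00 -4.44089210e-16
  1.53719830e+00  1.06995409e+00]
(560, -180, 420) 1.5707963267948966 [-0.50084224  0.32904041  1.27535394  0.          1.5371983  -0.50084224]
(560, -180, 420) -1.5707963267948966 [-5.00842241e-01  3.29040415e-01  1.27535394e+00 -4.44089210e-16
  1.53719830e+00  2.64075041e+00]
(560, -180, 420) 3.141592653589793 [-0.50084224  0.32904041  1.27535394  0.          1.5371983  -2.07163857]
(560, 60, 420) 0 [-9.16493415e-02  2.87969485e-01  1.33539967e+00 -4.44089210e-16
  1.51822350e+00  1.47914699e+00]
(560, 60, 420) 1.5707963267948966 [-0.09164934  0.28796949  1.33539967  0.          1.5182235  -0.09164934]
(560, 60, 420) -1.5707963267948966 None
(560, 60, 420) 3.141592653589793 [-0.09164934  0.28796949  1.33539967  0.          1.5182235  -1.66244567]
(560, 130, 330) 0 [ 3.38023973e-02  3.71527507e-01  1.45257415e+00 -4.44089210e-16
  1.31749100e+00  1.60459872e+00]
(560, 130, 330) 1.5707963267948966 [ 3.38023973e-02  3.71527507e-01  1.45257415e+00 -4.44089210e-16
  1.31749100e+00  3.38023973e-02]
(560, 130, 330) -1.5707963267948966 None
(560, 130, 330) 3.141592653589793 [ 0.0338024   0.37152751  1.45257415  0.          1.317491   -1.53699393]
```

Run:
```python
from h import *
q=down(np.pi).as_quat()
for n,pos in [("e1",(500,230,260)),("e2",(500,120,260)),("s1",(540,-180,270)),("s2",(540,-290,270))]:
    ctrl.move_ptp(pos,q); p=ctrl.get_image("wrist"); save(p,n)
    print(n,ctrl.get_clock())
    qs=["cassette","easel"] if n[0]=="e" else ["cassette","stand","flap","flap_grip","mark_arm","mark_tip"]
    for k in qs:
        r=ctrl.regions_of(p,k); print(k,[(round(d["conf"],2),np.round(d["position"]).tolist(),int(d["pixels"].sum())) for d in r[:2]])
a,b=[load(n)["image"][:,:,::-1] for n in ("e2","s1")]
cv2.imwrite("pics/e2.png",cv2.resize(a,(800,600),interpolation=cv2.INTER_CUBIC))
cv2.imwrite("pics/s1.png",cv2.resize(b,(800,600),interpolation=cv2.INTER_CUBIC))
```

```text
e1 3.1417
cassette [(0.74, [229.0, 138.0], 3252)]
easel [(0.76, [210.0, 135.0], 2614)]
e2 3.8083
cassette [(0.95, [327.0, 141.0], 5136)]
easel [(0.84, [290.0, 129.0], 1760)]
s1 5.1167
cassette [(0.63, [499.0, 120.0], 1960)]
stand [(0.93, [206.0, 151.0], 17039), (0.53, [497.0, 125.0], 1951)]
flap [(0.72, [366.0, 63.0], 1552), (0.67, [500.0, 123.0], 1923)]
flap_grip [(0.72, [170.0, 147.0], 7691)]
mark_arm [(0.53, [200.0, 219.0], 116)]
mark_tip [(0.6, [200.0, 218.0], 112), (0.44, [205.0, 152.0], 17542)]
s2 5.9833
cassette []
stand [(0.28, [420.0, 77.0], 1346)]
flap []
flap_grip [(0.87, [254.0, 148.0], 8947)]
mark_arm [(0.63, [272.0, 225.0], 242)]
mark_tip [(0.48, [281.0, 219.0], 94)]
```

View pics/e2.png

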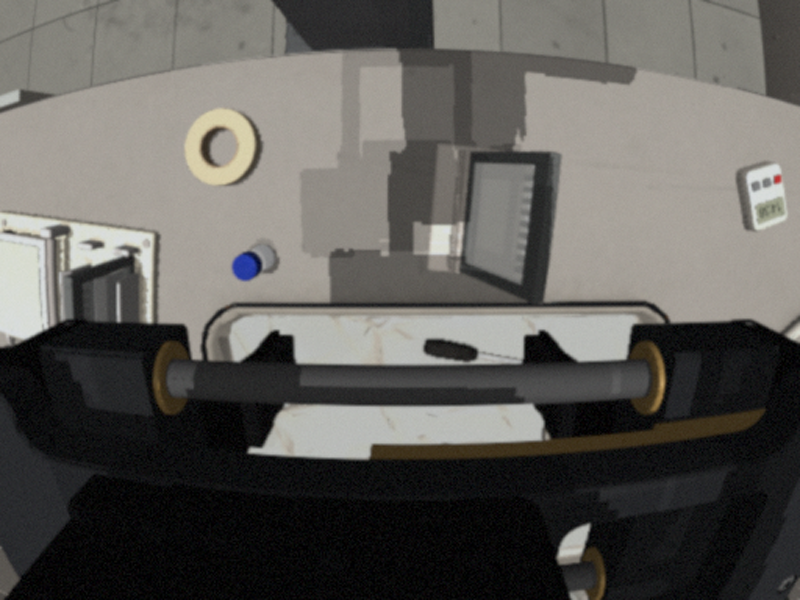

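View pics/s1.png

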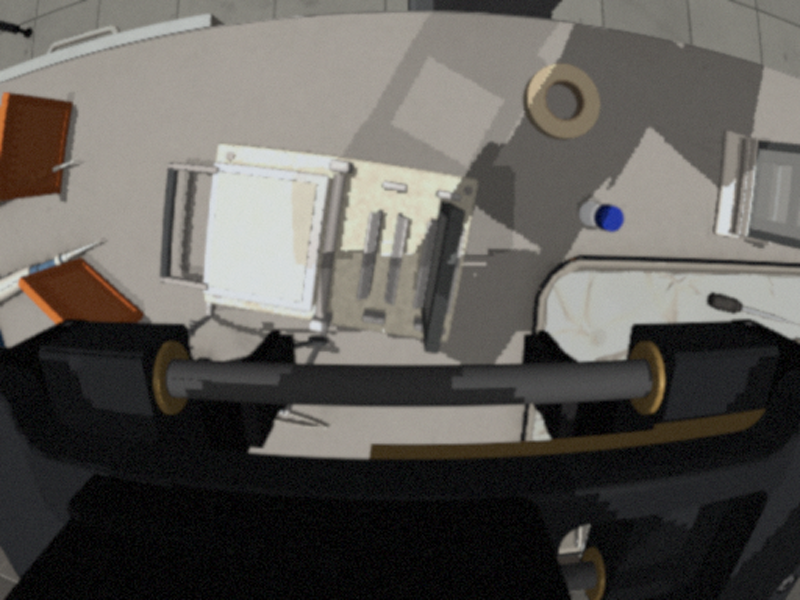

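The easel picture shows the cassette with its lower edge at about x=465 (800 px scale) and its top edge at 525–560, rows 153–300, leaning to the right (+y). In the stand picture the bar is at about (167,222), the two walls of the free slot are at (372,250) and (402,255), and the reference cassette is at (440,270). Now I'll fit the cassette to the masks and crop the stand.

```bash
cat >> h.py <<'E'
def box(org,yaw,tilt,w=100,t=10,h=100,z0=0):
    # cassette box corners; tilt = top towards +y
    B=np.array([[sx*w/2,sy*t/2,z] for sx in(-1,1) for sy in(-1,1) for z in(z0,h)])
    R=Ro.from_euler("z",yaw)*Ro.from_euler("x",-tilt)
    return R.apply(B)+org
def hullmask(p,X,fish=True,S=4):
    uv=proj(p,X,fish); m=np.zeros((384*S,512*S),np.uint8)
    cv2.fillConvexPoly(m,cv2.convexHull(np.round((uv+.5)*S).astype(np.int32)),1)
    return cv2.resize(m.astype(np.float32),(512,384),interpolation=cv2.INTER_AREA)
E
python3 - <<'E'
from h import *
from scipy.optimize import minimize
# re-query: nets only work on recent pics, e1..s2 are last four
V=[]
for n in ("e1","e2"):
    p=load(n); r=ctrl.regions_of(p,"cassette"); V.append((n,p,r[0]["pixels"])); print(n,r[0]["conf"],r[0]["pixels"].sum())
    np.save("pics/m_"+n,r[0]["pixels"])
s=load("s1"); np.save("pics/m_s1",ctrl.regions_of(s,"stand")[0]["pixels"])
def iou(v,k,V):
    o=0
    for n,p,m in V:
        a=hullmask(p,box([v[0],v[1],20],v[2],np.radians(24))); o+= np.minimum(a,m).sum()/np.maximum(a,m).sum()
    return -o/len(V)
for VV in ([V[0]],[V[1]],V):
    best=min((minimize(iou,[x0,y0,yw],args=(0,VV),method="Nelder-Mead",options=dict(initial_simplex=np.array([[x0,y0,yw],[x0+15,y0,yw],[x0,y0+15,yw],[x0,y0,yw+.15]]))) for x0 in(460,) for y0 in(165,185) for yw in(0,-.1)),key=lambda r:r.fun)
    print([v[0] for v in VV],np.round(best.x,3),best.fun)
p=V[1][1]
def crop(im,x0,y0,x1,y1,k): return cv2.resize(im[y0:y1,x0:x1,::-1],None,fx=k,fy=k,interpolation=cv2.INTER_CUBIC)
c=crop(p["image"],270,80,370,205,5)
def drw(c,X,col):
    uv=(proj(p,X,True)-[270,80])*5+2
    for i,j in [(0,1),(2,3),(4,5),(6,7),(0,2),(1,3),(4,6),(5,7),(0,4),(1,5),(2,6),(3,7)]:
        cv2.line(c,tuple(int(x) for x in uv[i]),tuple(int(x) for x in uv[j]),col,1)
c0=c.copy()
drw(c,box([best.x[0],best.x[1],20],best.x[2],np.radians(24)),(0,0,255))
cv2.imwrite("pics/fit_e2.png",cv2.resize(c,(480,600)))
c=crop(s["image"],95,80,315,235,3.6)
cv2.imwrite("pics/s1c.png",c); print(c.shape)
E
```

```text
e1 0.74 3252
e2 0.95 5136
['e1'] [ 4.61951e+02  1.68568e+02 -7.60000e-02] -0.9685949683189392
['e2'] [ 4.61923e+02  1.69154e+02 -7.10000e-02] -0.9711440205574036
['e1', 'e2'] [ 4.61950e+02  1.68717e+02 -7.30000e-02] -0.9686591625213623
(558, 792, 3)
```

View pics/fit_e2.png

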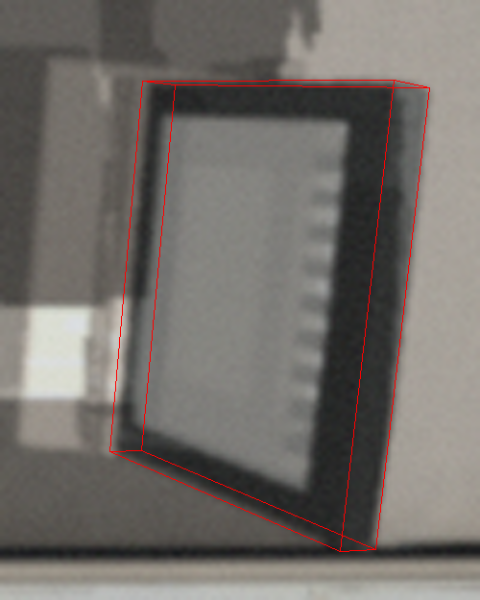

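View pics/s1c.png

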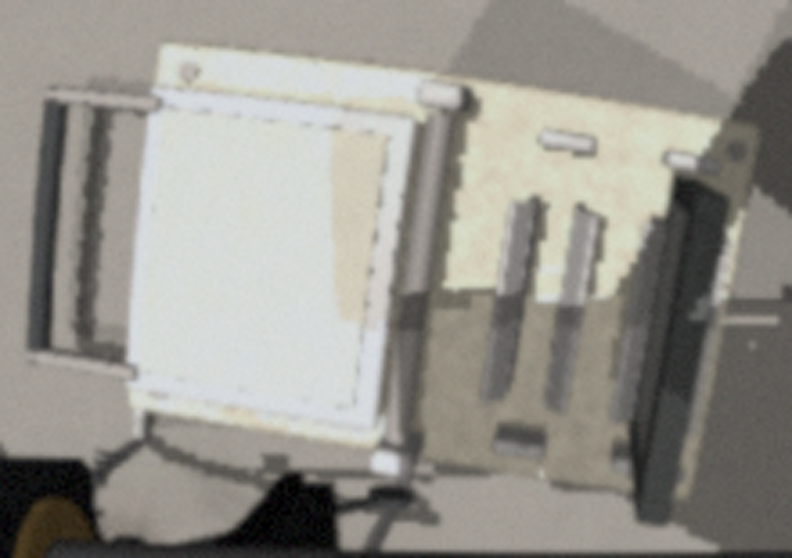

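The cassette fit agrees in both views to within 1 mm: (462,169,20), yaw −0.073. In the stand crop the base corners are at (162,44) and (757,125), and the bar ends at (52,97) and (38,355). The hinge ends are at (442,93) and (387,460), the end stops at (568,142) and (520,438), and the free-slot walls between x = 485 and 602.

```bash
cat > fit.py <<'E'
from h import *
s=load("s1")
P=np.array([(162,44),(757,125),(568,142),(520,438),(510,202),(602,212),(484,400),(570,412),(50,97),(38,355),(442,93),(387,460)],float)
uv=(P+.5)/3.6-.5+[95,80]
def loc(v):
    x,y,yaw,yh,w,h=v
    L=np.array([(-75,-90,12),(-75,145,12),(-57,75,34),(57,75,34),(-35,75-w,56),(-35,75+w,56),(35,75-w,56),(35,75+w,56),(-48,yh-150,35),(48,yh-150,35),(-h,yh,35),(h,yh,35)],float)
    return Ro.from_euler("z",yaw).apply(L)+[x,y,0]
r=least_squares(lambda v:(proj(s,loc(v),True)-uv).ravel(),[540,-240,-.2,20,15,68],loss="soft_l1")
if __name__=="__main__":
    print(np.round(r.x,3)); print(np.round((proj(s,loc(r.x),True)-uv),1).tolist())
E
python3 fit.py
python3 - <<'E'
from h import *
# grasp feasibility
yaw=-.073; o=np.array([462,168.8,20])
C=Ro.from_euler("z",yaw)*Ro.from_euler("x",-np.radians(24))
T=C*Ro.from_euler("x",np.pi)*Ro.from_euler("z",np.pi)   # tool x = -cassette x
print(np.round(T.as_matrix(),2))
for d in (200,150,88):
    print(d,ctrl.inverse_kinematics(o+C.apply([0,0,d]),T.as_quat()))
print(ctrl.inverse_kinematics([550,-160,200],down(np.pi-.2).as_quat()),ctrl.get_joints())
E
```

```text
[ 5.24896e+02 -2.72423e+02 -1.55000e-01  2.77650e+01  1.51460e+01
  6.77760e+01]
[[-1.1, -0.5], [1.9, -0.6], [0.0, -0.5], [0.3, 3.3], [0.2, -0.5], [-0.2, 0.5], [-0.5, 0.6], [-0.2, 1.0], [0.6, 2.0], [-0.5, -1.7], [-0.8, -0.6], [1.5, -0.4]]
[[-1.    0.07 -0.03]
 [ 0.07  0.91 -0.41]
 [ 0.   -0.41 -0.91]]
200 [ 0.4676612   0.57507773  1.56022109 -0.37581343  1.25363197 -0.86697771]
150 [ 0.43748087  0.62431663  1.62766093 -0.40195861  1.13636989 -0.84383465]
88 [ 0.3983259   0.69834104  1.69779533 -0.44731811  0.99323835 -0.80575545]
[-0.47811447  0.51325044  1.61107594  0.          1.01726627 -1.8489108 ] [-6.74131888e-01  4.83839377e-01  1.43575445e+00 -2.36421729e-05
  1.22185746e+00 -2.24569767e+00]
```

Run:
```python
from h import *
from fit import r
sx,sy,ys,yh=r.x[:4]
yaw=-.073; o=np.array([462,168.8,20])
C=Ro.from_euler("z",yaw)*Ro.from_euler("x",-np.radians(24))
T=C*Ro.from_euler("x",np.pi)*Ro.from_euler("z",np.pi); q=T.as_quat()
at=lambda d:o+C.apply([0,0,d])
ctrl.move_gripper(0.5,25)
ctrl.move_ptp(at(190),q)
ctrl.move_l(at(90),vel=100); print("force before grip",np.round(ctrl.get_wrist_force(),1),ctrl.get_clock())
ctrl.move_gripper(0,25); print("w",ctrl.get_gripper_width()*87,ctrl.get_grasp_force(),np.round(ctrl.get_wrist_force(),1))
ctrl.move_l(at(165),vel=80); print("w",ctrl.get_gripper_width()*87,np.round(ctrl.get_wrist_force(),1),ctrl.get_clock())
p=ctrl.get_position(); ctrl.move_l([p[0],p[1]-20,300],vel=200)
S=Ro.from_euler("z",ys); slot=S.apply([0,75,12])+[sx,sy,0]; print("slot",slot)
qd=down(np.pi+ys).as_quat()
ctrl.move_ptp(slot+[0,0,90+120],qd)
ctrl.move_l(slot+[0,0,90+60],vel=100)
w=ctrl.get_image("wrist"); save(w,"h1"); print(ctrl.get_clock(),ctrl.get_gripper_width()*87,np.round(ctrl.get_wrist_force(),1))
cv2.imwrite("pics/h1.png",cv2.resize(w["image"][:,:,::-1],(800,600),interpolation=cv2.INTER_CUBIC))
```

```text
force before grip [ 0.2  0.4 -0. ] 10.5333
w 10.050137401297183 24.99431353993714 [ 0.2 -0.5  0.8]
w 9.879478026895043 [ 0.4 -0.7 -1.6] 12.3
slot [ 536.45549276 -198.3192343    12.        ]
15.475 9.75770889367816 [ 1.3 -0.3 -0. ]
```

View pics/h1.png

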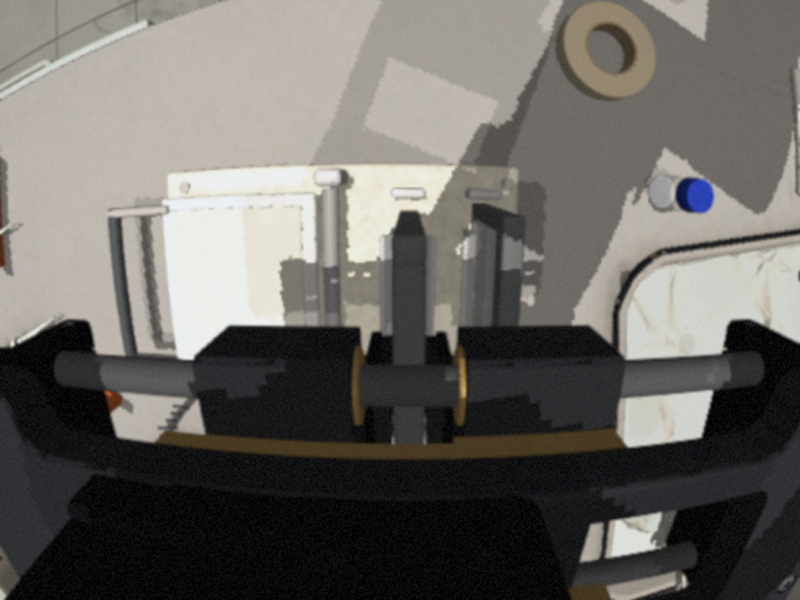

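The cassette is in hand (width 9.8 mm). It hangs centred at column ~410, over slot walls spanning about 380–434, with the end stop at (408,193). It is close to aligned, so I'll put numbers on it.

Run:
```python
from h import *
from fit import r
sx,sy,ys,yh=r.x[:4]; S=Ro.from_euler("z",ys)
w=load("h1"); im=w["image"]
L=lambda uv,z:np.round(S.inv().apply(atz(w,uv,z,True)-[sx,sy,0]),1)
k=lambda u,v:((u+.5)*.64-.5,(v+.5)*.64-.5)
print("base edge",L(k(167,172),12),L(k(518,168),12))
print("stop",L(k(392,192),34),L(k(426,194),34), "near", L(k(408,198),34))
print("cass bottom end",L(k(395,235),72),L(k(410,212),72))
for row in (155,165,190,200): print(row,im[row,236:290].sum(1).tolist())
s2=proj(w,S.apply([[0,75,12]])+[sx,sy,0],True);print(s2)
for row in (155,200):
  for u in (243,278): print(row,u,L((u,row),56))
```

```text
base edge [-76.  -88.9  12. ] [-73.  143.7  12. ]
stop [-57.1  65.4  34. ] [-56.   84.9  34. ] near [-53.6  74.6  34. ]
cass bottom end [-36.8  68.2  72. ] [-48.3  75.6  72. ]
155 [687, 686, 687, 685, 691, 681, 663, 645, 642, 586, 500, 447, 449, 419, 326, 219, 173, 186, 183, 189, 186, 187, 189, 192, 185, 187, 178, 179, 175, 185, 181, 194, 188, 171, 186, 181, 196, 255, 290, 308, 325, 328, 342, 346, 360, 367, 365, 368, 378, 380, 380, 391, 380, 382]
165 [678, 678, 677, 674, 619, 457, 394, 483, 592, 562, 461, 416, 416, 396, 343, 218, 160, 164, 181, 175, 181, 178, 167, 183, 171, 166, 184, 172, 178, 169, 179, 176, 176, 181, 170, 166, 199, 259, 286, 311, 331, 339, 343, 357, 359, 366, 376, 378, 381, 361, 374, 364, 361, 350]
190 [366, 362, 369, 370, 372, 368, 354, 337, 326, 326, 296, 292, 286, 284, 256, 190, 164, 166, 178, 179, 172, 174, 178, 175, 177, 181, 181, 178, 171, 170, 175, 178, 176, 174, 171, 175, 208, 283, 297, 314, 322, 337, 328, 366, 361, 371, 368, 368, 370, 372, 386, 376, 374, 377]
200 [498, 505, 507, 500, 489, 473, 440, 372, 350, 326, 302, 294, 295, 287, 255, 198, 162, 175, 180, 183, 174, 178, 177, 175, 175, 181, 166, 180, 182, 174, 170, 175, 174, 188, 162, 169, 222, 284, 302, 319, 340, 367, 429, 465, 484, 475, 479, 482, 491, 498, 497, 491, 459, 418]
[[261.22040917 179.3589721 ]]
155 243 [-30.8  59.7  56. ]
155 278 [-30.9  88.9  56. ]
200 243 [ 8.4 59.2 56. ]
200 278 [ 8.3 89.5 56. ]
```

Alignment is within about 1 mm in y, x and yaw, so I'll lower it in steps and watch the force.

Run:
```python
from h import *
from fit import r
sx,sy,ys,yh=r.x[:4]; S=Ro.from_euler("z",ys)
slot=S.apply([0,74.6,12])+[sx,sy,0]
f0=np.array(ctrl.get_wrist_force())
h=48
ctrl.move_l(slot+[0,0,90+h],vel=80)
while h>-6:
    h-=4 if h>8 else 1.5
    ctrl.move_l(slot+[0,0,90+h],vel=40)
    f=np.array(ctrl.get_wrist_force())-f0; print(h,np.round(S.inv().apply(f),1))
    if f[2]>6 or np.linalg.norm(f[:2])>12: break
print(ctrl.get_position(),ctrl.get_gripper_width()*87,ctrl.get_clock())
```

```text
44 [-0.3 -0.5 -1.1]
40 [-1.   0.2 -1.4]
36 [-1.6 -0.1 -1.5]
32 [-1.1  0.1 -0.8]
28 [-2.1 -0.8 -1.7]
24 [-1.5 -0.  -1.3]
20 [-1.4  0.1 -0.8]
16 [-1.1 -0.3 -1.5]
12 [-1.5 -1.1 -1.4]
8 [-1.9  0.7 -0.6]
6.5 [-1.   0.7 -1.7]
5.0 [-1.1  0.3 -1.6]
3.5 [-1.7 -0.1 -1.2]
2.0 [-1.6 -0.3 -1.1]
0.5 [-1.9  0.  -1.4]
-1.0 [-3.4  1.1  5.7]
-2.5 [-6.2  1.7 15.4]
[ 536.30336602 -198.81058668  101.99131093] 9.70875800093317 20.025
```

It seated at h≈−1. Now I'll relax, release with a small opening, retreat upward, then look obliquely at the marker arm.

Run:
```python
from h import *
from fit import r
sx,sy,ys,yh=r.x[:4]; S=Ro.from_euler("z",ys)
W=lambda l:S.apply(l)+[sx,sy,0]
ctrl.move_l(W([0,74.6,12+90-.5]),vel=40)
ctrl.move_gripper(0.27)
print("released",np.round(ctrl.get_wrist_force(),1))
ctrl.move_l(W([0,74.6,12+90+120]),vel=200)
t=np.radians(50); qv=(S*Ro.from_euler("y",-t)*down(np.pi)).as_quat(); print(np.round(Ro.from_quat(qv).as_matrix(),2))
for n,l in [("a1",(20,-30,215)),("a2",(20,-120,215))]:
    try: ctrl.move_ptp(W(l),qv)
    except ctrl.MotionError as e: print(n,e); continue
    p=ctrl.get_image("wrist"); save(p,n)
    for k in ("mark_arm","mark_tip","cassette","flap_grip"):
        d=ctrl.regions_of(p,k); print(n,k,[(round(x["conf"],2),np.round(x["position"]).tolist(),int(x["pixels"].sum())) for x in d[:3]])
a=np.hstack([load(n)["image"][:,:,::-1] for n in("a1","a2")])
cv2.imwrite("pics/a12.png",cv2.resize(a,(800,300),interpolation=cv2.INTER_AREA))
a=load("a1")["image"][:,:,::-1]
cv2.imwrite("pics/a1.png",cv2.resize(a,(800,600),interpolation=cv2.INTER_CUBIC)); print(ctrl.get_clock())
```

```text
released [-0.7  0.1 -0. ]
[[-0.64  0.15  0.76]
 [ 0.1   0.99 -0.12]
 [-0.77  0.   -0.64]]
a1 mark_arm [(0.81, [276.0, 135.0], 847)]
a1 mark_tip [(0.74, [278.0, 133.0], 983)]
a1 cassette [(0.88, [402.0, 50.0], 6005), (0.26, [277.0, 130.0], 850)]
a1 flap_grip [(0.74, [260.0, 33.0], 9731)]
a2 mark_arm [(0.69, [372.0, 137.0], 751)]
a2 mark_tip [(0.65, [378.0, 127.0], 656)]
a2 cassette [(0.75, [487.0, 70.0], 5443)]
a2 flap_grip [(0.86, [364.0, 33.0], 9880)]
26.15
```

View pics/a1.png

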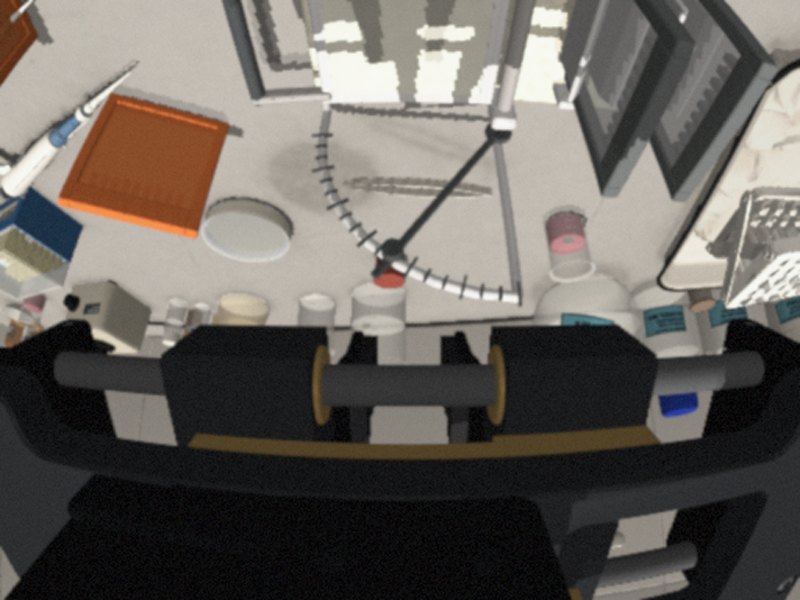

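The arm shows clearly: pivot at (500,130), head at (392,253), tip at (380,272). Both cassettes stand upright at the right. Next I'll intersect the arm's pixels with its plane.

Run:
```python
from h import *
from fit import r
sx,sy,ys,yh=r.x[:4]; S=Ro.from_euler("z",ys)
def pl(p,uv,X=83):
    o,v=ray(p,uv,True); o=S.inv().apply(o-[sx,sy,0]); v=S.inv().apply(v); return o+v*(X-o[0])/v[0]
print("yh",yh)
for n in ("a1","a2"):
    p=load(n); m=ctrl.regions_of(p,"mark_arm")[0]["pixels"]
    dark=m&(p["image"].sum(2)<230)
    vu=np.argwhere(dark); Q=np.array([pl(p,(u,v)) for v,u in vu])[:,1:]
    rng=np.hypot(Q[:,0]-yh,Q[:,1]-35); Q=Q[(rng<140)]; 
    vx,vy,x0,y0=cv2.fitLine(Q.astype(np.float32),cv2.DIST_HUBER,0,.01,.01).ravel()
    a=np.arctan2(-vy,vx) ; a=a if a>0 else a+np.pi
    d=Q@[vx,vy]; 
    print(n,len(Q),"angle",a,"line z at yh",y0+(yh-x0)*vy/vx,"ends",[ (round(x0+vx*(k-(x0*vx+y0*vy)),1),round(y0+vy*(k-(x0*vx+y0*vy)),1)) for k in (d.min(),d.max())])
    t=Q-[yh,35]; far=np.hypot(*t.T)>60; print(" from hinge angle",np.median(np.arctan2(t[far,1],-t[far,0])))
p=load("a1"); k=lambda u,v:((u+.5)*.64-.5,(v+.5)*.64-.5)
print("pivot",pl(p,k(500,130)),"head",pl(p,k(392,253)),"tip",pl(p,k(380,272)))
print("arc ends (plane x=90)",pl(p,k(520,298),90),pl(p,k(322,130),90))
# bar: end left lug at x local +48: bar visible from (230,0) to (257,98)
for u,v in((257,98),(232,10)):
    o,vv=ray(p,k(u,v),True); print("bar z35",np.round(S.inv().apply(atz(p,k(u,v),35,True)-[sx,sy,0]),1))
```

```text
yh 27.765369754688187
a1 583 angle 0.94219756 line z at yh 36.15105762839859 ends [(np.float64(-48.1), np.float64(140.5)), (np.float64(31.5), np.float64(31.1))]
 from hinge angle 0.9493520298064844
a2 460 angle 0.95124245 line z at yh 35.3888879480128 ends [(np.float64(-47.4), np.float64(140.7)), (np.float64(32.6), np.float64(28.5))]
 from hinge angle 0.9534596934511355
pivot [83.         30.10489985 32.82595966] head [ 83.         -38.66519002 127.75442498] tip [ 83.         -44.72981797 139.23029901]
arc ends (plane x=90) [ 90.          29.4409608  150.93051931] [ 90.         -88.11819998  25.90384034]
bar z35 [  50.  -122.4   35. ]
bar z35 [ -14.4 -121.8   35. ]
```

The marker angle is ≈0.95 rad in both views, and the bar at local y ≈ −122 agrees with the hinge fit. Next I'll hover over the bar and check.

Run:
```python
from h import *
from fit import r
sx,sy,ys,yh=r.x[:4]; S=Ro.from_euler("z",ys); W=lambda l:S.apply(l)+[sx,sy,0]
q=down(np.pi+ys).as_quat()
ctrl.move_ptp(W([0,-122.3,220]),q); ctrl.move_l(W([0,-122.3,100]),vel=150)
p=ctrl.get_image("wrist"); save(p,"b1"); print(ctrl.get_clock(),ctrl.get_gripper_width()*87)
cv2.imwrite("pics/b1.png",cv2.resize(p["image"][:,:,::-1],(800,600),interpolation=cv2.INTER_CUBIC))
g=proj(p,W([[-40,-122.3,35],[-20,-122.3,35]]),True); print("expected bar px",g/.64)
```

```text
31.1917 23.45435028012472
expected bar px [[409.94143288 234.00923797]
 [409.82718853 277.82836882]]
```

View pics/b1.png

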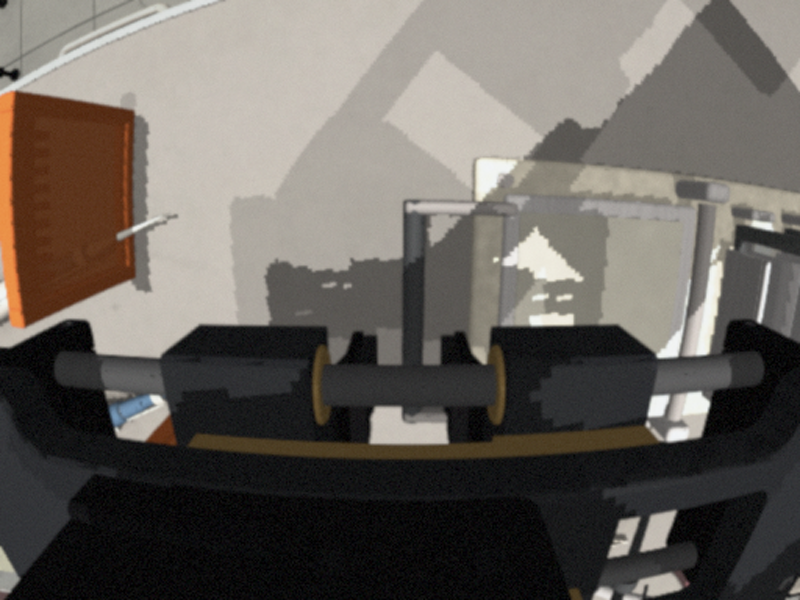

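The bar is at column 413 against an expected 410, so it lies about 1.3 mm further to +y. I'll descend at −121, grip, zero the side force and swing the flap.

Run:
```python
from h import *
from fit import r
sx,sy,ys,yh=r.x[:4]; S=Ro.from_euler("z",ys); W=lambda l:S.apply(l)+[sx,sy,0]
F=lambda:np.round(S.inv().apply(ctrl.get_wrist_force()),1)
L=lambda:np.round(S.inv().apply(np.array(ctrl.get_position())-[sx,sy,0]),2)
print("f0",F())
yb=-121.
ctrl.move_l(W([0,yb,38]),vel=120); print(F(),L())
ctrl.move_gripper(0,20); print("grip",ctrl.get_gripper_width()*87,ctrl.get_grasp_force(),F(),L())
hy=yb+150
for a in (.12,.24):
    ctrl.move_l(W([0,hy-150*np.cos(a),38+150*np.sin(a)]),vel=60); print(a,F(),L(),round(ctrl.get_gripper_width()*87,2))
print(ctrl.get_clock())
```

```text
f0 [-0.1  0.8  0.3]
[ 1.3  0.3 -0.1] [   0.38 -121.32   38.34]
grip 9.021999077084118 20.006056129932404 [0.  1.6 3.7] [   0.46 -121.05   38.87]
0.12 [ 2.8  0.5 -2.5] [   0.45 -120.07   56.34] 9.55
0.24 [ 4.1 -1.1 -2. ] [   0.44 -117.     74.36] 9.14
33.1833
```

Run:
```python
from h import *
from fit import r
sx,sy,ys,yh=r.x[:4]; S=Ro.from_euler("z",ys); W=lambda l:S.apply(l)+[sx,sy,0]
F=lambda:np.round(S.inv().apply(ctrl.get_wrist_force()),1)
L=lambda:np.round(S.inv().apply(np.array(ctrl.get_position())-[sx,sy,0]),2)
hy=29.
for a in (.36,.48,.6,.7,.8,.88,.95):
    ctrl.move_l(W([0,hy-150*np.cos(a),38+150*np.sin(a)]),vel=70); f=F(); print(a,f,L(),round(ctrl.get_gripper_width()*87,2))
    if np.linalg.norm(f)>25: break
print(ctrl.get_clock())
p=ctrl.get_image("side"); save(p,"f_side"); t=ctrl.get_image("top"); save(t,"f_top"); w=ctrl.get_image("wrist"); save(w,"f_w")
x0,y0,x1,y1=200,175,300,285
a=cv2.resize(p["image"][y0:y1,x0:x1,::-1],None,fx=4,fy=4,interpolation=cv2.INTER_CUBIC)
b=cv2.resize(w["image"][:,:,::-1],(400,300)); b=np.vstack([b,cv2.resize(t["image"][180:250,270:370,::-1],(400,280))[:140]])
cv2.imwrite("pics/fin.png",np.hstack([a,b]) if a.shape[0]==b.shape[0] else a); print(a.shape,b.shape)
```

```text
0.36 [ 3.4 -2.6 -1.3] [   0.48 -112.12   91.2 ] 9.51
0.48 [ 3.5 -5.   0. ] [   0.54 -105.37  107.52] 9.26
0.6 [ 2.6 -6.4  1.2] [  0.64 -96.71 123.21] 8.97
0.7 [ 2.1 -7.2  2.3] [  0.74 -88.09 135.48] 8.76
0.8 [ 2.1 -7.6  4.1] [  0.83 -78.42 146.88] 9.36
0.88 [ 1.8 -8.9  6.7] [  0.91 -69.91 155.3 ] 9.2
0.95 [ 0.6 -8.1  7.3] [  1.03 -61.72 162.03] 9.17
35.7667
(440, 400, 3) (440, 400, 3)
```

Run:
```python
import numpy as np
from scipy.optimize import least_squares
P=np.array([(-121.05,38.87),(-120.07,56.34),(-117,74.36),(-112.12,91.2),(-105.37,107.52),(-96.71,123.21),(-88.09,135.48),(-78.42,146.88),(-69.91,155.3),(-61.72,162.03)])
for fixR in (1,0):
    f=lambda v:np.hypot(P[:,0]-v[0],P[:,1]-v[1])-(150 if fixR else v[2])
    r=least_squares(f,[29,38,150][:3-fixR]); c=r.x
    print(c,np.round(f(c),2),"angles",np.round(np.arctan2(P[:,1]-c[1],c[0]-P[:,0]),3))
from h import *
print(Ro.from_quat(ctrl.get_tool_rot()).as_euler("xyz"),np.round(ctrl.get_wrist_force(),1))
```

```text
[29.42748442 42.51326386] [ 0.52  0.14 -0.15 -0.31 -0.35 -0.26 -0.16  0.08  0.3   0.31] angles [-0.024  0.092  0.214  0.331  0.449  0.569  0.669  0.769  0.849  0.919]
[ 36.13749556  39.21574675 157.14946936] [ 0.04 -0.01 -0.03 -0.04 -0.02  0.02  0.01  0.06  0.08 -0.12] angles [-0.002  0.109  0.226  0.337  0.45   0.564  0.659  0.754  0.831  0.898]
[-3.13448907  0.00335103  2.98746717] [-1.2 -8.3  6.6]
```

View pics/fin.png

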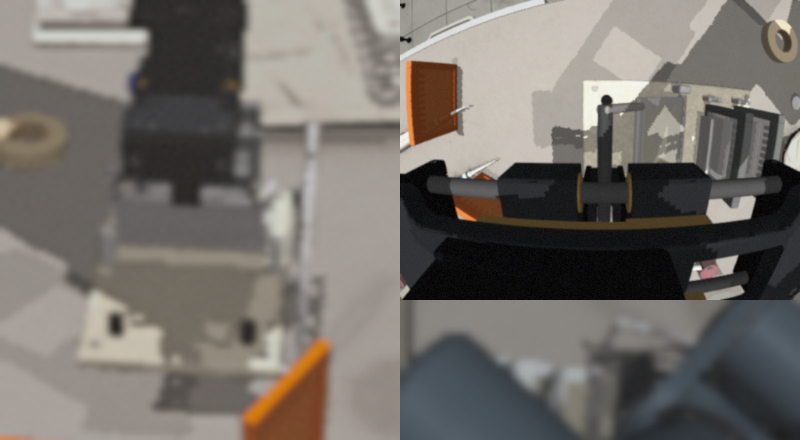

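The flap is up, but the arm is squeezing it about 10 N towards the hinge and the circle fit is stretched, so the bar has crept in the fingers. I'll relieve that force and then set the angle from the bar's y, where the pads hold it.

Run:
```python
from h import *
from fit import r
sx,sy,ys,yh=r.x[:4]; S=Ro.from_euler("z",ys); W=lambda l:S.apply(l)+[sx,sy,0]
F=lambda:np.round(S.inv().apply(ctrl.get_wrist_force()),1)
L=lambda:np.round(S.inv().apply(np.array(ctrl.get_position())-[sx,sy,0]),2)
print("now",L(),F())
c=np.array([0.,-58.25,160.])
for d in ([0,-1.2,1.6],[0,-1.2,1.6],[0,-.6,.8]):
    c=c+d; ctrl.move_l(W(c),vel=40); l=L(); print(c,l,F(),"a from y",np.arccos((28.95-l[1])/150))
p=load("f_w"); 
w=ctrl.get_image("wrist"); save(w,"g_w"); print(ctrl.get_clock())
# bar centre column in the wrist picture between lug and fingers
for n in ("b1","f_w","g_w"):
    im=load(n)["image"].sum(2).astype(int)
    for row in (145,155,165,175):
        print(n,row,im[row,248:284].tolist())
```

```text
now [  1.01 -61.93 161.86] [ 0.1 -8.4  6.6]
[  0.   -59.45 161.6 ] [  1.   -61.48 162.3 ] [ 2.8 -5.4  3.6] a from y 0.9237070488647182
[  0.   -60.65 163.2 ] [  0.94 -60.98 162.85] [ 5.  -2.2 -0.1] a from y 0.9278784238196254
[  0.   -61.25 164.  ] [  0.94 -60.72 163.07] [ 7.2 -0.9 -3.1] a from y 0.9300423913483354
36.7167
b1 145 [501, 498, 493, 500, 493, 496, 505, 496, 488, 427, 258, 196, 207, 218, 236, 255, 265, 278, 269, 264, 245, 225, 200, 205, 222, 285, 336, 395, 469, 507, 507, 501, 496, 500, 506, 499]
b1 155 [492, 496, 494, 498, 496, 495, 504, 502, 491, 420, 264, 188, 205, 219, 250, 268, 275, 271, 266, 253, 245, 218, 199, 199, 221, 262, 291, 373, 458, 438, 359, 328, 306, 271, 260, 265]
b1 165 [468, 455, 432, 430, 434, 438, 427, 403, 335, 268, 194, 194, 200, 226, 246, 261, 248, 217, 171, 152, 149, 144, 126, 153, 226, 258, 263, 257, 259, 255, 254, 264, 256, 264, 261, 255]
b1 175 [258, 263, 260, 263, 267, 259, 269, 254, 244, 203, 111, 116, 124, 125, 126, 129, 136, 120, 131, 134, 126, 131, 127, 181, 239, 264, 259, 259, 254, 261, 266, 256, 254, 272, 259, 261]
f_w 145 [716, 716, 716,
[... 788 characters left out ...]
29, 235, 239, 264, 265, 270, 319, 382, 433, 404, 350, 281, 235, 206, 215, 259, 311, 334, 336, 336, 346, 368, 383, 378, 380, 365, 374]
g_w 155 [711, 705, 707, 702, 640, 376, 191, 192, 213, 219, 232, 238, 251, 271, 264, 257, 244, 244, 238, 223, 217, 197, 177, 193, 282, 374, 399, 408, 412, 410, 414, 398, 400, 401, 402, 399]
g_w 165 [406, 417, 411, 402, 334, 236, 186, 204, 214, 223, 231, 248, 247, 232, 232, 205, 177, 134, 133, 132, 129, 125, 135, 196, 300, 377, 386, 385, 397, 390, 390, 404, 405, 406, 407, 407]
g_w 175 [375, 381, 385, 367, 321, 199, 140, 134, 126, 127, 130, 123, 127, 126, 139, 130, 120, 134, 128, 115, 121, 135, 136, 197, 306, 379, 410, 410, 408, 411, 413, 408, 402, 396, 404, 395]
```

The bar is centred in the pads in y (column 262.3), and the side force is nearly gone. The flap angle from y is 0.930, so it needs about +0.016 rad to match the marker at ~0.946.

Run:
```python
from h import *
from fit import r
sx,sy,ys,yh=r.x[:4]; S=Ro.from_euler("z",ys); W=lambda l:S.apply(l)+[sx,sy,0]
F=lambda:np.round(S.inv().apply(ctrl.get_wrist_force()),1)
L=lambda:np.round(S.inv().apply(np.array(ctrl.get_position())-[sx,sy,0]),2)
c=np.array([.9,-59.25,165.45])
ctrl.move_l(W(c),vel=30); ctrl.move_gripper(0,35); ctrl.dwell(.5)
for i in range(2):
    l=L(); print(c,l,F(),"a from y",np.arccos((28.95-l[1])/150),ctrl.get_grasp_force(),ctrl.get_gripper_width()*87); ctrl.dwell(.5)
# side view: flap panel vs prediction
p=ctrl.get_image("side"); save(p,"k_side")
w=ctrl.get_image("wrist"); save(w,"k_w")
for n,q in (("side",p),("w",w)):
  for k in ("flap","cassette","mark_arm"):
    d=ctrl.regions_of(q,k); print(n,k,[(round(x["conf"],2),np.round(x["position"]).tolist(),int(x["pixels"].sum())) for x in d[:3]])
for a in (.85,.9,.95,1.0):
    o=W([0,28.95,0]); X=S.apply([[sx_,-110*np.cos(a)-2.5*np.sin(a)*0,35+110*np.sin(a)] for sx_ in(-58,58)])+[o[0],o[1],0]
    print(a,"free edge side px",np.round(proj(p,X),1).tolist(),"wrist px",np.round(proj(w,X,True),1).tolist())
im=p["image"].sum(2).astype(int)
for col in (228,234,240,255,260): print(col,im[205:262,col].tolist())
print(ctrl.get_clock())
```

```text
[  0.9  -59.25 165.45] [  0.98 -58.68 164.68] [ 4.8 -0.8 -2.1] a from y 0.9469023145441325 34.98667001724243 8.77993265859091
[  0.9  -59.25 165.45] [  1.   -58.69 164.66] [ 5.2 -0.7 -4. ] a from y 0.9468201708303053 34.98668968677521 8.664895803669175
side flap [(0.81, [247.0, 230.0], 602), (0.16, [258.0, 217.0], 144)]
side cassette [(0.65, [259.0, 213.0], 79), (0.46, [249.0, 242.0], 2270)]
side mark_arm [(0.45, [224.0, 179.0], 486)]
w flap [(0.9, [310.0, 168.0], 7560)]
w cassette [(0.68, [416.0, 178.0], 4517)]
w mark_arm []
0.85 free edge side px [[226.1, 225.5], [265.6, 227.5]] wrist px [[285.5, 124.7], [281.5, 286.2]]
0.9 free edge side px [[226.3, 223.7], [265.7, 225.7]] wrist px [[292.8, 125.0], [287.6, 288.7]]
0.95 free edge side px [[226.4, 221.9], [265.8, 223.9]] wrist px [[300.6, 125.4], [294.0, 291.1]]
1.0 free edge side px [[226.6, 220.2], [265.9, 222.2]] wrist px [[308.8, 125.7], [300.8, 293.3]]
228 [295, 296, 296, 294, 295, 299, 296, 300, 301, 306, 312, 287, 260, 273, 290, 293, 276, 271, 273, 288, 303, 308, 321, 336, 346, 355, 354, 354, 357, 340, 328, 332, 342, 347, 348
[... 579 characters left out ...]
0, 350, 320, 316, 317, 319, 319, 316, 322, 312, 319, 318, 321, 319, 315, 317, 322, 383, 457, 464, 413, 380, 384]
255 [216, 201, 173, 155, 147, 140, 132, 139, 153, 166, 177, 155, 139, 139, 182, 284, 372, 382, 366, 353, 318, 298, 295, 296, 297, 296, 296, 294, 290, 290, 297, 308, 338, 390, 406, 390, 344, 320, 320, 318, 317, 315, 317, 318, 316, 317, 316, 318, 315, 339, 391, 404, 402, 384, 350, 347, 387]
260 [238, 289, 327, 333, 267, 218, 220, 266, 326, 345, 349, 347, 302, 232, 196, 251, 339, 368, 381, 388, 340, 298, 299, 297, 297, 297, 298, 297, 294, 294, 297, 300, 322, 372, 404, 406, 381, 338, 314, 318, 313, 314, 316, 318, 319, 320, 319, 327, 325, 301, 257, 223, 217, 218, 209, 265, 348]
39.0833
```

Run:
```python
from h import *
from fit import r
sx,sy,ys,yh=r.x[:4]; S=Ro.from_euler("z",ys)
w=load("k_w"); m=ctrl.regions_of(w,"flap")[0]["pixels"]; im=w["image"].sum(2).astype(int)
for a in (.9,.95,1.0):
    out=[]
    for row in (135,150,165,190):
        res=[]
        for t in (-2.5,2.5):
            xs=np.linspace(-58,58,300)
            X=np.c_[xs,np.full(300,28.95-110*np.cos(a)+t*np.sin(a)),np.full(300,35+110*np.sin(a)+t*np.cos(a))]
            uv=proj(w,S.apply(X)+[sx,sy,0],True); res.append(round(float(np.interp(row,uv[:,1],uv[:,0])),1))
        out.append(res)
    print(a,out)
for row in (135,150,165,190):
    print(row,"mask",np.flatnonzero(m[row])[[0,-1]],im[row,280:320].tolist())
```

```text
0.9 [[289.3, 296.1], [289.0, 295.8], [288.8, 295.5], [288.2, 294.8]]
0.95 [[296.8, 304.0], [296.5, 303.7], [296.2, 303.3], [295.5, 302.5]]
1.0 [[304.8, 312.4], [304.4, 312.0], [304.0, 311.5], [303.2, 310.5]]
135 mask [253 360] [365, 374, 373, 369, 379, 380, 365, 338, 300, 271, 252, 252, 259, 239, 244, 247, 261, 260, 252, 247, 258, 264, 251, 254, 252, 256, 251, 247, 250, 252, 250, 284, 314, 318, 321, 325, 317, 311, 314, 321]
150 mask [253 358] [399, 396, 392, 400, 392, 395, 399, 388, 382, 389, 376, 377, 387, 390, 409, 402, 410, 377, 333, 323, 343, 365, 381, 379, 352, 335, 325, 325, 327, 328, 330, 309, 309, 315, 303, 311, 313, 307, 321, 325]
165 mask [254 358] [407, 401, 408, 405, 403, 399, 398, 394, 396, 406, 396, 394, 397, 412, 411, 415, 399, 369, 326, 333, 354, 369, 375, 373, 345, 327, 315, 330, 328, 335, 323, 322, 316, 320, 320, 357, 455, 492, 496, 492]
190 mask [253 355] [385, 390, 395, 409, 403, 398, 393, 386, 390, 399, 406, 401, 399, 397, 388, 373, 359, 326, 330, 350, 363, 370, 361, 337, 320, 315, 322, 336, 334, 324, 319, 319, 312, 313, 324, 311, 316, 322, 322, 318]
```

The panel's free edge at columns 297.3–304.1 gives about 0.955 rad, and the bar position gives 0.947. Both match the marker (0.94–0.955), so I'm handing in.

```bash
python3 -c "
from workcell import ctrl
print(ctrl.get_clock(),ctrl.get_wrist_force()); print(ctrl.hand_in())"
```

```text
39.1333 [ 5.60712884 -1.2047876  -3.24072598]
the job is handed in; nothing more can be done
None
```

The cassette is seated upright in the free slot and released. The flap is held by its bar at about 0.95 rad, in line with the marker arm to within about 0.01 rad, and the job was handed in at 39 s; no verdict was returned.

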